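# Nest the hose adapter loosely in the big tapered socket

## Robot

A 6-joint arm with a two-finger parallel gripper is mounted at the origin on the work surface. World frame = base frame: x ahead of the robot, y to its left, z up, the work surface at z = 0. Lengths are in mm, angles in rad, forces in N, time in s.
With the tool pointing down it reaches from about 350 to 775 mm from the base axis. Payload 7.3 kg.
Tool frame: the origin (TCP) lies between the finger pads; the fingertips stand 8 mm ahead of it and the grasp point (between the pads) lies 11 mm behind it; y points along the fingers, z is the direction in which the jaws open and shut, and the axes are right-handed (so a half turn about y gives the same grasp; the last joint's range is limited). The gripper opens to 92 mm and grips with 3 to 60 N. Pads are 19 mm wide; open, the fingers measure 130 mm over their backs; the gripper's body (75 mm by 190 mm) begins 47 mm behind the grasp point.
Start: joints at [1.05, 0.342, 1.524, -0, 1.275, -0.146], TCP at [192.182, 488.58, 234.741] pointing down, gripper open.
Joint ranges: [-2.53, 2.53], [-0.77, 2.02], [0.04, 2.7], [-1, 4.14], [0.28, 2.66], [-3.11, 3.11]. Speed limits (rad/s): [2.57, 2.57, 3.14, 3.14, 3.14, 3.14].

## Interface

Orientations are given as [roll, pitch, yaw] about the fixed x, y, z axes, in that order (R = Rz(yaw) Ry(pitch) Rx(roll)).
In Python, from plant import bot, vision, job gives the robot as it stands. The module is installed in compiled form; this text tells all that it offers.
- The arm moves only by the tool arm_command, never from a script. Its argument "deltas" is a list of rows, each a list of 4 numbers: the shift along the tool's x, y, z in m, then the turn about the tool's y in degrees. In form: [[x, y, z, twist], ...]. A call has 1 to 5 rows; each row shifts and turns the commanded pose from where the row before left it, along the tool's axes as they then stand; what a row does not reach is not made up. A row lasts 1/10 s, in which the tool goes at most 50 mm and 8.59 degrees, less where a joint would pass 70% of its speed; a pose out of reach is approached as far as the arm can. A call is refused whole if a number of a shift passes 0.05 or a number of a turn 8.59, either way. A call with a gripper value outside its range is refused whole. "claw" is the closure in counts, from 0 (fully open) to 255 (shut), set as the call begins (left out, the last holds). The fingers move at their own pace and stop on an object; the grip force is fixed at half the most. Time passes only in rows, so rows that do not move let the fingers close. It gives the time, the measured TCP pose, the force and the opening at its end, in the units of the state.
- bot.get_obs(): the state, without advancing time (a new reading comes with each control period).
- vision.capture(name): name is "scene" or "top"; returns a dict with "img" (420x560x3 uint8, red, green, blue), "camera_matrix" (3x3 intrinsics, pixels), "world_to_cam" (4x4, takes a point from world to camera coordinates). Camera axes: x right, y down, z forward; pixel columns grow to the right and rows downward; lengths in mm; the calibration is good to about 2 mm. A picture is of the moment at which its call begins. There is no depth.
- job.close_job(): hands the job in, once; it reports no verdict.
Trained networks look in a picture, given as the dict that the camera call returned (one of the last four; its "shot" number tells which), for a name from the list of things; names that differ only in an ending like _2 or _b are one class to them, and where a whole thing is asked for, a point or a joint stands for the part that bears it (a point fixed in the world has none). Each returns a list of dicts, best first, with "confidence" (0 to 1); they miss things now and then, are a little off and sometimes report something else, mostly with a low value. They report only what shows in the picture. A call takes as long as a camera call. They do not tell look-alikes from the thing itself.
- vision.find_in(picture, name): "xyz" ([x, y, z] in mm, in the coordinates of the camera as it stood for that picture, good to about 4 mm: the middle of the surface that is visible of it).
- vision.regions_of(picture, name): "mask" (420x560 bool, what is visible of it).
The state is a dict: "time": time; "joint_positions": joint angles; "dq": joint speeds; "tau": joint torques, N m; "tool_pos": TCP position; "tcp_rot": TCP orientation; "contact_force": force on the tool from outside, world axes, zero at the start; "moment": the same for the moment, N m; "grip_width": finger opening in mm.
Only numpy, scipy, OpenCV 4.12 (cv2) and the standard library are available. Lean on these libraries where they do the work, as an engineer would, in place of code of your own. Each camera call takes 0.05 s, during which the arm holds its last target. There are 200 camera calls.

## Task

Put the tapered hose adapter with the wide cuff away in the larger of the two tapered sockets on the bench, narrow end down and upright. Lower it in by hand until it just rests there loosely under its own weight, then let go: do not drop it in, and never press it down, or the tapers will wedge and jam.

Things in the scene. Friction and masses are not known exactly. Their poses are not given: they have to be found in the camera images.
- adapter_center (a point): Centre (half-way up, on the axis) of the adapter: grey plastic, round, 80 mm tall, 100 g, standing on its narrow end, z up. Lower 40 mm: a cone, 34 mm across at the foot, 58 mm at its top. Upper 40 mm: straight cuff 58 mm across, open on top, wall 3 mm. Grip the cuff's outside about 20 mm above this point: fingers lower than that would hit the socket's rim, as the lowest 35 mm goes in.
- big_socket_mouth (a point): Centre of the rim of the larger grey socket, fixed, wide end up, in a wooden block (105 x 105 x 35 mm). z up. Rim 80 mm above the bench; mouth 55 mm inside, 62 mm outside; it narrows downwards with the adapter's taper (3 mm of radius per 10 mm). The adapter rests with its centre about 5 mm (3 to 7) above this point, its cuff clear of the rim. Rigid: 5 mm of push past touch is a large force.
- small_adapter_center (a point): Not wanted: centre (half-way up) of a smaller loose tapered adapter, 56 mm tall, cuff 36 mm across. It, the wanted adapter and a straight plain grey ring (68 mm across, 50 mm tall, not wanted either) stand in a row in any order.
- small_socket_mouth (a point): Not wanted: centre of the rim of the smaller fixed socket, mouth 35 mm across, rim 68 mm above the bench, in a block of the same size. The two sockets may stand either way round.
There are look-alikes about, which are no part of the job. What is shaped like the part that bears adapter_center but purple is not meant. Leave any black look-alike of the part that bears big_socket_mouth alone.

How it is judged (in metres and radians):
On the way:
1. the adapter, held in the fingers, has its foot at least 10 mm inside the big socket (contact force between adapter and the fingers above 0.3 N and z of adapter_center in the frame of big_socket_mouth below 0.03 m and horizontal distance between adapter_center and big_socket_mouth below 0.015 m), for 0.05 s.
At the end, for the whole second after the job is handed in: The adapter rests released in the big socket, narrow end down: its foot at least 20 mm below the rim (about 35 mm is normal), its centre within 12 mm of the socket's axis, upright within 0.2 rad, at rest (z of adapter_center in the frame of big_socket_mouth between -0.008 and 0.02 m and horizontal distance between adapter_center and big_socket_mouth below 0.012 m and angle between adapter_center's own z axis and vertical below 0.2 rad and linear speed of adapter below 0.03 m/s); the robot touches nothing.
It fails at once if the adapter is pressed or dropped into the big socket with more than 40 N (it would jam) (contact force between adapter and big_socket above 40 N).
It also fails if it takes over 38 s, if anything falls off the work surface, if the arm or the gripper's body presses on something with over 40 N, if the wrist force passes 120 N, or if a joint passes its speed limit or range.

## Working session

There is one attempt and no reset: what is moved stays moved. The work goes in short steps, Python scripts to look and compute and a tool call to move; the robot and the scene stay as the last step left them, time stands still between calls to the robot, and variables do not carry over. Pictures are saved under pics/ and viewed, about 8 in all and at most 12, crops included, and the job is handed in when it is done.

Besides the shell and the picture viewer there is one more tool, called after ">>>" by a JSON object that holds its "op" and its "data", one argument or row to a line. arm_command: Moves the arm, as the interface text tells. Its arguments: {"type":"object","properties":{"deltas":{"type":"array","items":{"type":"array","items":{"type":"number"}}},"claw":{"type":"number"}},"required":["deltas"]}

```bash
mkdir -p pics
cat > h.py <<'E'
import numpy as np, cv2
from plant import bot, vision, job
def world(p,x):
    return (np.linalg.inv(p["world_to_cam"])@np.append(x,1))[:3]
def proj(p,X):
    c=p["world_to_cam"]@np.append(X,1); u=p["camera_matrix"]@c[:3]; return u[:2]/u[2]
def ray(p,uv,z):
    T=np.linalg.inv(p["world_to_cam"]); d=T[:3,:3]@np.linalg.inv(p["camera_matrix"])@np.array([uv[0],uv[1],1.]); o=T[:3,3]
    return o+d*(z-o[2])/d[2]
E
python3 - <<'E'
from h import *
np.set_printoptions(precision=1,suppress=True)
ims=[]
for c in("scene","top"):
    p=vision.capture(c); print(c,"cam at",world(p,[0,0,0])); im=p["img"][:,:,::-1].copy()
    cv2.imwrite(f"pics/{c}0.png",im)
    for n in("adapter_center","big_socket_mouth","small_adapter_center","small_socket_mouth"):
        for r in vision.find_in(p,n)[:4]: 
            w=world(p,np.array(r["xyz"])); print(n,round(r["confidence"],2),w,proj(p,w))
    
o=bot.get_obs(); print(o)
E
```

```text
scene cam at [1102.7  181.7  607.5]
adapter_center 0.8 [461.7 -29.7  56.5] [264.7 203. ]
adapter_center 0.8 [ 399.4 -125.1   57.6] [227.9 174.9]
big_socket_mouth 0.78 [385.6  96.   37.1] [338.9 198.2]
big_socket_mouth 0.74 [ 647.2 -122.2   38.9] [176.  271.2]
small_adapter_center 0.81 [ 469.5 -214.4   42.3] [172.  194.4]
small_socket_mouth 0.78 [609.8 130.   33.3] [333.8 289.5]
top cam at [363.6   3.6 825.5]
adapter_center 0.77 [ 389.3 -145.3   45.2] [354.1 271.4]
adapter_center 0.75 [447.7 -41.1  38.2] [301.7 241.4]
big_socket_mouth 0.95 [ 621.9 -127.6   40. ] [343.9 159.6]
big_socket_mouth 0.8 [363.5  90.9  34.7] [235.3 281.9]
small_adapter_center 0.86 [ 463.3 -225.8   38.2] [392.6 235.7]
{'time': 0.5, 'joint_positions': array([ 1.1,  0.3,  1.5, -0. ,  1.3, -0.1]), 'dq': array([-0., -0., -0., -0.,  0.,  0.]), 'tau': array([ -0. , -43.1, -24.4,   0.1,   0. ,  -0. ]), 'tool_pos': array([192.2, 488.6, 234.7]), 'tcp_rot': array([-1.6, -0. , -0.4]), 'contact_force': array([-0.6,  0.5, -0.1]), 'moment': array([-0., -0., -0.]), 'grip_width': 91.86531538102888}
```

View pics/scene0.png

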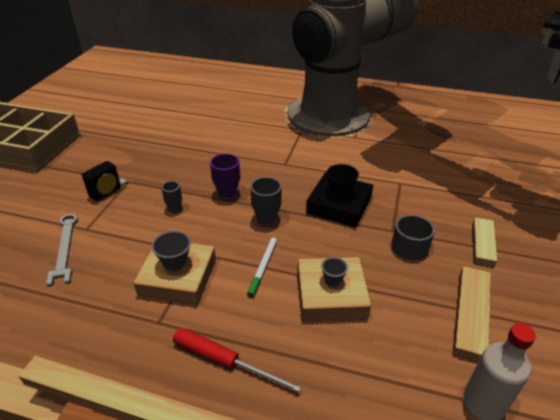

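View pics/top0.png

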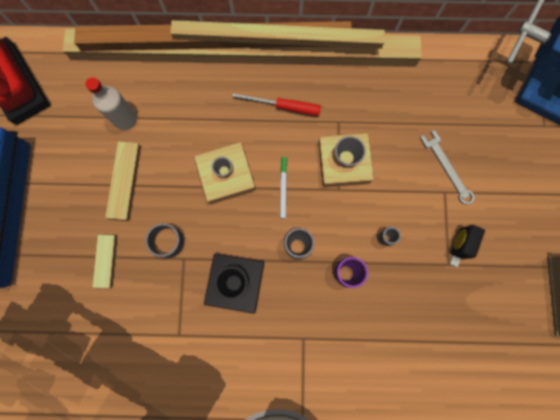

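The scene view shows the grey adapter at (265,203), its purple twin at (228,177), the grey big socket in a wooden block at (172,255) and the black one at (340,195). In the top view the same four are at (299,243), (351,272), (349,152) and (234,282). Next I'll refine the positions with model fits.

```bash
cat > fit.py <<'E'
from h import *
from scipy.optimize import minimize
np.set_printoptions(precision=1,suppress=True)
t=np.linspace(0,2*np.pi,60)
def hull(p,c,prof,S=8):
    pts=np.array([proj(p,[c[0]+r*np.cos(a),c[1]+r*np.sin(a),z]) for r,z in prof for a in t])
    return cv2.convexHull(pts.astype(np.float32))
def sil(p,c,prof,S=4):
    m=np.zeros((420*S,560*S),np.uint8)
    for q in zip(prof[:-1],prof[1:]):
        cv2.fillConvexPoly(m,np.round((hull(p,c,q)+.5)*S).astype(int),255)
    return cv2.resize(m,(560,420),interpolation=cv2.INTER_AREA)/255.
def fit(p,mask,c0,prof):
    f=lambda c: np.abs(sil(p,c,prof)-mask).sum()
    r=minimize(f,c0,method="Nelder-Mead",options=dict(initial_simplex=np.array(c0)+np.array([[0,0],[8,0],[0,8]]),xatol=.1,fatol=.1)); return r.x,r.fun,mask.sum()
AD=[(17,0),(29,40),(29,80)]
SO=[(20.5,45),(31,80)]
E
python3 - <<'E'
from fit import *
tiles=[]
for c in("scene","top"):
    p=vision.capture(c)
    for n,g,prof in(("adapter_center",(455,-37),AD),("big_socket_mouth",(628,-125),SO)):
        L=vision.regions_of(p,n); u=proj(p,[*g,60])
        L=[r for r in L if np.hypot(*(np.argwhere(r["mask"]).mean(0)[::-1]-u))<20]
        x=g
        if L:
            m=L[0]["mask"]; x,e,a=fit(p,m.astype(float),g,prof); print(c,n,round(L[0]["confidence"],2),x,e,a)
        S=7;u0=(u-28).astype(int); cr=cv2.resize(p["img"][u0[1]:u0[1]+56,u0[0]:u0[0]+56,::-1],None,fx=S,fy=S,interpolation=cv2.INTER_CUBIC)
        cr=cv2.convertScaleAbs(cr,alpha=1.6)
        if L: cv2.drawContours(cr,cv2.findContours(cv2.resize(m[u0[1]:u0[1]+56,u0[0]:u0[0]+56].astype(np.uint8),None,fx=S,fy=S,interpolation=0),0,1)[0],-1,(0,0,255),1)
        for r,z in prof[-1:]+prof[:1]+([(27.5,80)] if prof is SO else []): 
            pp=np.array([proj(p,[x[0]+r*np.cos(a),x[1]+r*np.sin(a),z]) for a in t])
            cv2.polylines(cr,[np.round((pp-u0+.5)*S).astype(int)],True,(0,255,0),1)
        tiles.append(cr[:,:])
im=np.vstack([np.hstack(tiles[:2]),np.hstack(tiles[2:])]); cv2.imwrite("pics/fit.png",cv2.resize(im,(600,600)))
E
```

```text
scene adapter_center 0.63 [439.8 -34.4] 40.59607843137255 1210.0
scene big_socket_mouth 0.86 [687.4 -82.5] 2994.7764705882355 4324.0
top adapter_center 0.88 [442.  -34.2] 146.52941176470586 633.0
top big_socket_mouth 0.77 [ 588.3 -111.2] 1887.3607843137256 2637.0
```

View pics/fit.png

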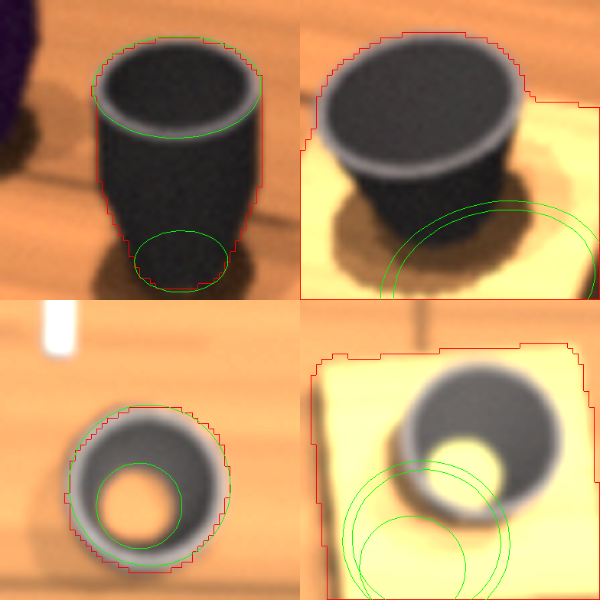

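The adapter fits agree at about (440,-34). The socket mask includes the block, so I'll segment the grey by saturation instead.

Run:
```python
from fit import *
tiles=[]
for c,uv in(("scene",(173,252)),("top",(349,153))):
    p=vision.capture(c)
    hsv=cv2.cvtColor(p["img"],cv2.COLOR_RGB2HSV)
    m=np.zeros((420,560),np.uint8); s=(slice(uv[1]-26,uv[1]+26),slice(uv[0]-26,uv[0]+26))
    m[s]=(hsv[...,1][s]<90); m=cv2.morphologyEx(m,cv2.MORPH_OPEN,np.ones((2,2)))
    n,l,st,_=cv2.connectedComponentsWithStats(m); m=(l==1+np.argmax(st[1:,4])).astype(np.uint8)
    k=cv2.findContours(m,0,1)[0]; cv2.drawContours(m,k,-1,1,-1)
    g=ray(p,uv,75)[:2]; x,e,a=fit(p,m.astype(float),g,SO); print(c,g,x,e,a)
    S=7;u0=np.array(uv)-28; cr=cv2.resize(p["img"][u0[1]:u0[1]+56,u0[0]:u0[0]+56,::-1],None,fx=S,fy=S,interpolation=cv2.INTER_CUBIC)
    cr=cv2.convertScaleAbs(cr,alpha=1.6)
    cv2.drawContours(cr,cv2.findContours(cv2.resize(m[u0[1]:u0[1]+56,u0[0]:u0[0]+56],None,fx=S,fy=S,interpolation=0),0,1)[0],-1,(0,0,255),1)
    for r,z in((31,80),(27.5,80)):
        pp=np.array([proj(p,[x[0]+r*np.cos(a),x[1]+r*np.sin(a),z]) for a in t])
        cv2.polylines(cr,[np.round((pp-u0+.5)*S).astype(int)],True,(0,255,0),1)
    tiles.append(cr)
cv2.imwrite("pics/sock.png",np.hstack(tiles))
```

```text
scene [ 640.  -125.2] [ 629.9 -131.2] 86.79215686274509 1117.0
top [ 624.5 -132.2] [ 626.5 -134.5] 39.627450980392155 774.0
```

View pics/sock.png

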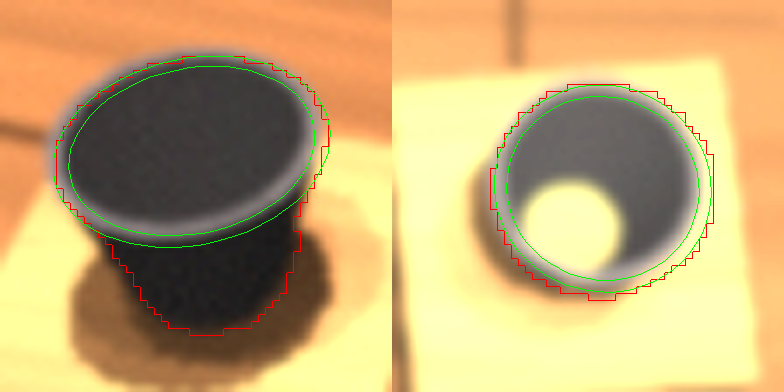

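>>> {"op": "arm_command", "data": {
  "deltas": [
    [0,0,0,5]
  ]
}}

```text
time: 1.0
tool_pos: [192.2, 488.6, 234.7]
tcp_rot: [-1.571, -0.0, -0.463]
contact_force: [-0.3, -0.9, 0.5]
grip_width: 91.9
```

Positions: adapter about (440.5, -34.3), socket about (627, -134). I'll turn the tool to yaw 0, so tool x is world x, tool y is down and tool z is world y, then travel at height.

>>> {"op": "arm_command", "data": {
  "deltas": [
    [0,0,0,-8.5],
    [0,0,0,-8.5],
    [0,0,0,-8.5],
    [0,0,0,-1.03],
    [0.02,0,-0.045,0]
  ],
  "claw": 0
}}

```text
time: 1.5
tool_pos: [211.4, 446.2, 234.4]
tcp_rot: [-1.569, -0.0, 0.002]
contact_force: [2.4, 0.5, 0.2]
grip_width: 91.9
```

>>> {"op": "arm_command", "data": {
  "deltas": [
    [0.022,0,-0.045,0],
    [0.022,0,-0.045,0],
    [0.022,0,-0.045,0],
    [0.022,0,-0.045,0],
    [0.022,0,-0.045,0]
  ]
}}

```text
time: 2.0
tool_pos: [322.7, 217.4, 235.0]
tcp_rot: [-1.57, -0.001, -0.002]
contact_force: [0.5, 0.4, 0.5]
grip_width: 91.7
```

>>> {"op": "arm_command", "data": {
  "deltas": [
    [0.022,0,-0.045,0],
    [0.022,0,-0.045,0],
    [0.022,0,-0.045,0],
    [0.022,0,-0.045,0],
    [0.022,0,-0.045,0]
  ]
}}

```text
time: 2.5
tool_pos: [432.9, -7.5, 235.0]
tcp_rot: [-1.571, -0.001, -0.003]
contact_force: [0.4, 0.1, -0.1]
grip_width: 91.6
```

>>> {"op": "arm_command", "data": {
  "deltas": [
    [0.007,0,-0.026,0],
    [0,0,0,0],
    [0,0.045,0,0],
    [0,0.045,0,0],
    [0,0,0,0]
  ]
}}

```text
time: 3.0
tool_pos: [435.5, -29.9, 140.7]
tcp_rot: [-1.568, 0.01, -0.001]
contact_force: [-1.1, 0.5, -0.1]
grip_width: 91.8
```

Run:
```python
from fit import *
p=vision.capture("scene"); o=bot.get_obs(); print(o["tool_pos"],o["tcp_rot"])
u=proj(p,[440,-34,90]).astype(int)
im=p["img"][:,:,::-1].copy()
for P in ([440.5,-34.3,80],o["tool_pos"]): cv2.circle(im,tuple(np.round(proj(p,P)).astype(int)),1,(0,255,0),-1)
cv2.imwrite("pics/pre.png",cv2.resize(im[u[1]-75:u[1]+75,u[0]-75:u[0]+75],None,fx=3.5,fy=3.5))
```

```text
[437.6 -30.3 143.5] [-1.6  0.  -0. ]
```

View pics/pre.png

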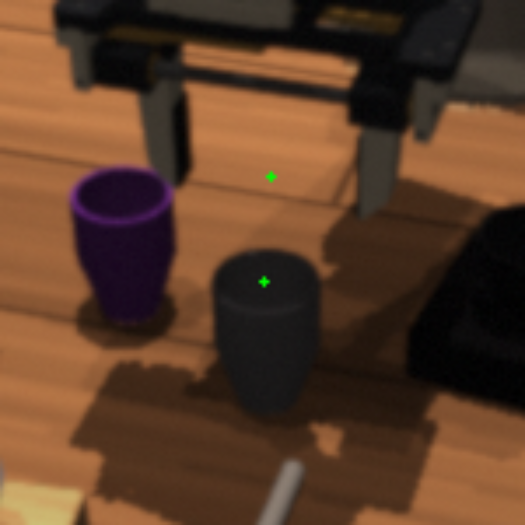

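The gripper straddles the grey adapter, with the purple one clear to the left. I'll correct the offset, go down and grip.

>>> {"op": "arm_command", "data": {
  "deltas": [
    [0.003,0,-0.004,0],
    [0,0.03,0,0],
    [0,0.03,0,0],
    [0,0.03,0,0],
    [0,0,0,0]
  ]
}}

```text
time: 3.55
tool_pos: [442.1, -35.2, 54.2]
tcp_rot: [-1.57, 0.002, 0.001]
contact_force: [0.4, 0.1, -0.1]
grip_width: 92.2
```

>>> {"op": "arm_command", "data": {
  "deltas": [
    [0,0,0,0]
  ]
}}

```text
time: 3.65
tool_pos: [443.8, -35.6, 56.5]
tcp_rot: [-1.571, -0.002, 0.001]
contact_force: [0.4, 0.5, 0.7]
grip_width: 91.9
```

>>> {"op": "arm_command", "data": {
  "deltas": [
    [-0.001,0.002,0,0],
    [0,0,0,0],
    [0,0,0,0]
  ]
}}

```text
time: 3.95
tool_pos: [442.0, -35.5, 53.8]
tcp_rot: [-1.571, -0.002, 0.001]
contact_force: [0.0, -0.3, -1.1]
grip_width: 91.7
```

>>> {"op": "arm_command", "data": {
  "deltas": [
    [0,0,0,0],
    [0,0,0,0],
    [0,0,0,0],
    [0,0,0,0],
    [0,0,0,0]
  ],
  "claw": 255
}}

```text
time: 4.45
tool_pos: [441.3, -35.3, 52.7]
tcp_rot: [-1.571, 0.0, 0.001]
contact_force: [-0.3, 0.1, -0.0]
grip_width: 58.1
```

>>> {"op": "arm_command", "data": {
  "deltas": [
    [0,0,0,0],
    [0,0,0,0],
    [0,0,0,0]
  ]
}}

```text
time: 4.75
tool_pos: [441.3, -35.3, 52.7]
tcp_rot: [-1.571, 0.0, 0.001]
contact_force: [0.3, 0.1, -0.2]
grip_width: 58.2
```

>>> {"op": "arm_command", "data": {
  "deltas": [
    [0,-0.02,0,0],
    [0,-0.04,0,0],
    [0,-0.04,0,0],
    [0,-0.02,0,0],
    [0,0,0,0]
  ]
}}

```text
time: 5.25
tool_pos: [442.9, -35.8, 175.4]
tcp_rot: [-1.572, -0.006, 0.001]
contact_force: [0.4, -1.3, -1.0]
grip_width: 58.0
```

>>> {"op": "arm_command", "data": {
  "deltas": [
    [0.037,0,-0.02,0],
    [0.037,0,-0.02,0],
    [0.037,0,-0.02,0],
    [0.037,0,-0.02,0],
    [0.037,0,-0.019,0]
  ]
}}

```text
time: 5.75
tool_pos: [627.0, -134.9, 170.4]
tcp_rot: [-1.57, 0.003, 0.001]
contact_force: [0.8, -0.3, -0.9]
grip_width: 58.3
```

>>> {"op": "arm_command", "data": {
  "deltas": [
    [0,0,0,0],
    [0,0,0,0],
    [0,0,0,0]
  ]
}}

```text
time: 6.05
tool_pos: [625.1, -133.5, 171.4]
tcp_rot: [-1.57, 0.003, 0.001]
contact_force: [-0.1, 1.0, -1.8]
grip_width: 57.5
```

```bash
cat > look.py <<'E'
import sys
from fit import *
o=bot.get_obs(); T=o["tool_pos"]; print(T,o["tcp_rot"],o["contact_force"],o["grip_width"])
zc=T[2]-12.7; prof=[(r,z+zc-40) for r,z in AD]; tiles=[]
for c in("scene","top"):
    p=vision.capture(c); cr=None
    g=(T[0],T[1]); u=proj(p,[*g,zc-10]); x=g
    for r in vision.regions_of(p,"adapter_center"):
        if np.hypot(*(np.argwhere(r["mask"]).mean(0)[::-1]-u))<25:
            m=r["mask"]
            print(c,"conf",round(r["confidence"],2), *fit(p,m.astype(float),g,prof)); break
    S=7;u0=(u-28).astype(int); cr=cv2.resize(p["img"][u0[1]:u0[1]+56,u0[0]:u0[0]+56,::-1],None,fx=S,fy=S,interpolation=cv2.INTER_CUBIC)
    cr=cv2.convertScaleAbs(cr,alpha=2)
    for (r,z),cc,col in ((prof[0],g,(0,255,0)),(prof[1],g,(0,255,0)),(prof[2],g,(0,255,0)),((31,80),(627,-133.7),(0,0,255)),((27.5,80),(627,-133.7),(0,0,255))):
        pp=np.array([proj(p,[cc[0]+r*np.cos(a),cc[1]+r*np.sin(a),z]) for a in t])
        cv2.polylines(cr,[np.round((pp-u0+.5)*S).astype(int)],True,col,1)
    tiles.append(cr)
cv2.imwrite(f"pics/{sys.argv[1]}.png",np.hstack(tiles))
E
python3 look.py l1
```

```text
[ 625.1 -133.5  171.4] [-1.6  0.   0. ] [-0.1  1.  -1.8] 57.547955451748486
scene conf 0.79 [ 625.1 -134.7] 409.90588235294115 1720.0
```

View pics/l1.png

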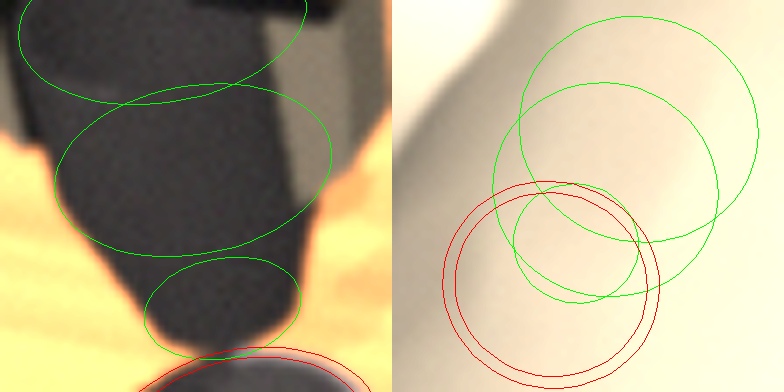

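Only the scene view is useful here because the gripper blocks the top one. The adapter foot at about (225,355) in the crop sits right above the socket rim, in line with it. I'll lower it part-way.

>>> {"op": "arm_command", "data": {
  "deltas": [
    [0.001,0.015,0,0],
    [0,0.015,0,0],
    [0,0.01,0,0],
    [0,0.01,0,0],
    [0,0,0,0]
  ]
}}

```text
time: 6.75
tool_pos: [626.6, -133.9, 121.4]
tcp_rot: [-1.57, 0.002, 0.001]
contact_force: [-0.2, -0.4, -1.0]
grip_width: 58.3
```

>>> {"op": "arm_command", "data": {
  "deltas": [
    [0,0,0,0],
    [0,0,0,0],
    [0,0,0,0]
  ]
}}

```text
time: 7.05
tool_pos: [627.7, -134.3, 123.4]
tcp_rot: [-1.571, -0.001, 0.001]
contact_force: [-0.1, 0.4, -2.0]
grip_width: 58.0
```

```bash
python3 look.py l2
```

```text
[ 627.7 -134.3  123.4] [-1.6 -0.   0. ] [-0.1  0.4 -2. ] 58.00282363104292
scene conf 0.8 [ 626.2 -135.9] 450.2274509803921 1435.0
```

View pics/l2.png

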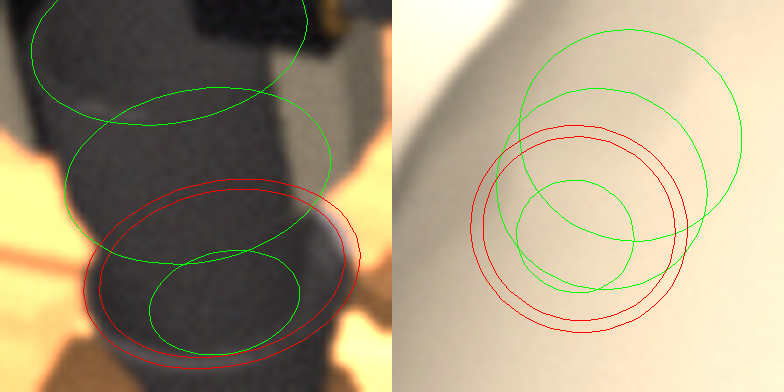

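The foot is about 10 mm inside and roughly central: the rim spans columns 82–355 in the crop and the adapter sits inside it. I'll keep lowering while watching the force.

>>> {"op": "arm_command", "data": {
  "deltas": [
    [0,0.005,0,0],
    [0,0.005,0,0],
    [0,0.004,0,0],
    [0,0,0,0],
    [0,0,0,0]
  ]
}}

```text
time: 7.75
tool_pos: [627.3, -134.2, 108.4]
tcp_rot: [-1.571, 0.0, 0.001]
contact_force: [0.1, 0.2, -1.1]
grip_width: 58.2
```

>>> {"op": "arm_command", "data": {
  "deltas": [
    [0,0.002,0,0],
    [0,0.002,0,0],
    [0,0,0,0],
    [0,0,0,0]
  ]
}}

```text
time: 8.15
tool_pos: [627.4, -134.2, 104.7]
tcp_rot: [-1.571, 0.0, 0.001]
contact_force: [-0.3, 0.6, -1.4]
grip_width: 58.3
```

>>> {"op": "arm_command", "data": {
  "deltas": [
    [0,0.002,0,0],
    [0,0,0,0],
    [0,0,0,0]
  ]
}}

```text
time: 8.45
tool_pos: [627.4, -134.1, 102.7]
tcp_rot: [-1.571, 0.0, 0.001]
contact_force: [-0.3, 0.6, -1.1]
grip_width: 57.6
```

>>> {"op": "arm_command", "data": {
  "deltas": [
    [0,0.001,0,0],
    [0,0,0,0],
    [0,0,0,0]
  ]
}}

```text
time: 8.75
tool_pos: [627.6, -134.1, 101.8]
tcp_rot: [-1.571, -0.0, 0.001]
contact_force: [0.9, 0.7, -0.3]
grip_width: 57.9
```

>>> {"op": "arm_command", "data": {
  "deltas": [
    [0,0.001,0,0],
    [0,0,0,0],
    [0,0,0,0]
  ]
}}

```text
time: 9.05
tool_pos: [627.8, -134.0, 101.0]
tcp_rot: [-1.571, -0.001, 0.001]
contact_force: [2.2, 1.5, 0.4]
grip_width: 58.6
```

>>> {"op": "arm_command", "data": {
  "deltas": [
    [0,0,0,0]
  ]
}}

```text
time: 9.15
tool_pos: [627.7, -134.0, 101.0]
tcp_rot: [-1.571, -0.001, 0.001]
contact_force: [2.4, 1.2, 1.7]
grip_width: 58.3
```

It's touching lightly on one side, with the push toward +x,+y. I'll ease that way.

>>> {"op": "arm_command", "data": {
  "deltas": [
    [0.001,0,0.0005,0],
    [0,0,0,0],
    [0,0,0,0]
  ]
}}

```text
time: 9.45
tool_pos: [628.0, -133.8, 100.4]
tcp_rot: [-1.571, 0.001, 0.001]
contact_force: [-0.3, 0.3, -0.5]
grip_width: 58.5
```

>>> {"op": "arm_command", "data": {
  "deltas": [
    [0,0.001,0,0],
    [0,0,0,0],
    [0,0,0,0]
  ]
}}

```text
time: 9.75
tool_pos: [628.3, -133.7, 99.5]
tcp_rot: [-1.571, 0.0, 0.001]
contact_force: [0.7, 0.5, -1.1]
grip_width: 57.9
```

>>> {"op": "arm_command", "data": {
  "deltas": [
    [0.0003,0.001,0.0002,0],
    [0,0,0,0],
    [0,0,0,0]
  ]
}}

```text
time: 10.05
tool_pos: [628.6, -133.5, 98.6]
tcp_rot: [-1.571, 0.0, 0.001]
contact_force: [0.2, -0.1, -1.1]
grip_width: 58.0
```

>>> {"op": "arm_command", "data": {
  "deltas": [
    [0,0,0,0]
  ]
}}

```text
time: 10.15
tool_pos: [628.6, -133.5, 98.6]
tcp_rot: [-1.571, 0.0, 0.001]
contact_force: [-0.0, 0.4, -0.9]
grip_width: 58.1
```

>>> {"op": "arm_command", "data": {
  "deltas": [
    [0,0.0007,0,0],
    [0,0,0,0],
    [0,0,0,0]
  ]
}}

```text
time: 10.45
tool_pos: [628.8, -133.4, 98.3]
tcp_rot: [-1.571, -0.0, 0.001]
contact_force: [-0.9, 1.1, 1.9]
grip_width: 58.2
```

>>> {"op": "arm_command", "data": {
  "deltas": [
    [0,0,0,0]
  ]
}}

```text
time: 10.55
tool_pos: [628.8, -133.4, 98.3]
tcp_rot: [-1.571, -0.0, 0.001]
contact_force: [-1.3, 2.6, 3.4]
grip_width: 58.1
```

Vertical contact of about 4 N at centre height 85.6 mm, where about 85 was expected. I'll relax the side load slightly and open.

>>> {"op": "arm_command", "data": {
  "deltas": [
    [-0.0003,0,0.0005,0],
    [0,0,0,0],
    [0,0,0,0]
  ]
}}

```text
time: 10.85
tool_pos: [628.6, -133.3, 98.3]
tcp_rot: [-1.571, -0.001, 0.001]
contact_force: [-0.3, -0.8, 4.1]
grip_width: 58.4
```

>>> {"op": "arm_command", "data": {
  "deltas": [
    [0,0,0,0],
    [0,0,0,0],
    [0,0,0,0]
  ],
  "claw": 40
}}

```text
time: 11.15
tool_pos: [628.1, -132.8, 97.6]
tcp_rot: [-1.57, 0.001, 0.001]
contact_force: [-0.0, 1.6, 0.1]
grip_width: 75.6
```

>>> {"op": "arm_command", "data": {
  "deltas": [
    [0,0,0,0],
    [0,0,0,0],
    [0,0,0,0]
  ],
  "claw": 0
}}

```text
time: 11.45
tool_pos: [628.3, -132.9, 97.9]
tcp_rot: [-1.571, 0.0, 0.001]
contact_force: [0.1, -0.4, -0.1]
grip_width: 91.0
```

Opened; straight up, then back out of the view.

>>> {"op": "arm_command", "data": {
  "deltas": [
    [0,-0.01,0,0],
    [0,-0.03,0,0],
    [0,-0.04,0,0],
    [0,-0.04,0,0],
    [0,0,0,0]
  ]
}}

```text
time: 11.95
tool_pos: [631.1, -133.8, 225.8]
tcp_rot: [-1.575, -0.012, 0.001]
contact_force: [-0.2, 0.2, -0.3]
grip_width: 91.6
```

>>> {"op": "arm_command", "data": {
  "deltas": [
    [-0.03,0,0.04,0],
    [-0.03,0,0.04,0],
    [-0.03,0,0.04,0],
    [-0.03,0,0.04,0],
    [-0.02,0,0.02,0]
  ]
}}

```text
time: 12.45
tool_pos: [485.8, 49.4, 218.4]
tcp_rot: [-1.57, 0.0, 0.003]
contact_force: [0.4, -0.4, 1.6]
grip_width: 91.9
```

Run:
```python
from fit import *
o=bot.get_obs(); print(o["tool_pos"],o["contact_force"],o["grip_width"])
x=(627.5,-133.5); tiles=[]
for c in("scene","top"):
    p=vision.capture(c); u=proj(p,[*x,95])
    S=7;u0=(u-28).astype(int); cr=cv2.resize(p["img"][u0[1]:u0[1]+56,u0[0]:u0[0]+56,::-1],None,fx=S,fy=S,interpolation=cv2.INTER_CUBIC)
    cr=cv2.convertScaleAbs(cr,alpha=1.8)
    for r,z,col in((29,125,(0,255,0)),(29,85,(0,255,0)),(31,80,(0,0,255))):
        pp=np.array([proj(p,[x[0]+r*np.cos(a),x[1]+r*np.sin(a),z]) for a in t])
        cv2.polylines(cr,[np.round((pp-u0+.5)*S).astype(int)],True,col,1)
    tiles.append(cr)
cv2.imwrite("pics/end.png",np.hstack(tiles))
```

```text
[485.8  49.4 218.4] [ 0.4 -0.4  1.6] 91.90919248509417
```

View pics/end.png

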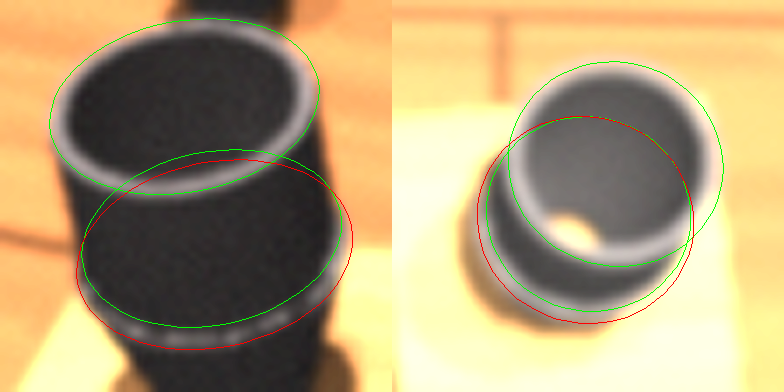

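The adapter sits upright in the socket. Its top rim matches the z = 125 outline in both views, with the socket rim showing evenly below it. Handing in.

```bash
python3 -c "
from plant import bot,job
print(bot.get_obs()['dq'].round(3)); print(job.close_job())"
```

```text
[-0.051  0.042 -0.073 -0.021 -0.012 -0.038]
the job is handed in; nothing more can be done
None
```

The grey wide-cuff adapter is now standing upright and released in the larger grey socket (the one in the wooden block). The job was handed in at about 12.6 s of the 38 s allowed; no verdict is reported.

- **Lowering:** I lowered it by hand in steps of 1 mm or less at the end. It brushed one side at about 3 N, so I shifted it about 1 mm sideways. It then came to rest at about 4 N, with its centre about 5.6 mm above the rim (3 to 7 expected). I opened the gripper and lifted straight up.
- **Last check:** pictures from both cameras show the adapter's top rim where it should be (125 mm above the bench), within about 1 pixel (1.5 mm). The socket rim shows evenly below the cuff, and the gripper is well clear with no contact force.
- **What disagreed or was limited:**
  - The two cameras differed by about 3 mm on the socket position, and the side contact helped settle it.
  - The top camera was blocked by the gripper during the insertion.
  - The arm still had slight residual joint motion (under 0.08 rad/s) in free air at hand-in.

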